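# Turn the tea warmer down with its interlocked heat keys

## Task

The tea warmer is set too hot: tip up its splash cover, swing it open until it stands upright or leans back, and press the lowest-heat key, the ribbed one at the right-hand end of the row, all the way in so that it stays down and the key that was down pops up. Then shut the cover flat again. Press no other key, and leave the teapot and the jars and tin around the warmer where they stand.

Things in the scene. Friction and masses are not known exactly. Their poses are not given: they have to be found in the camera images.
- warmer: White tea warmer, fixed, 125 mm deep (x), 391 mm wide (y), its place and yaw (within 0.25 rad) varying. Origin on the worktop under the middle of its key bank; x away from the robot, y to the robot's left, z up. The key bank spans y -111 to +111 mm and x -72 to +53 mm: front rim x -72 to -62, side cheeks |y| 97 to 111 (x -72 to +20), both 62 mm above the worktop.
- plate_top (a point): Centre of the round warming plate (116 mm across, top 52 mm above the worktop) at x -10, y +195 mm of the warmer; its housing, 46 mm high, lies left of y = +111 mm. The teapot stands on it.
- cover (a joint): Angle of the splash cover over the keys, rad: 0 shut (flush with rim and cheeks, so its front edge cannot be got at), grows as the front edge rises, 1.57 upright, stop at 1.9 (leaning back). Hinge friction (0.045 N m) holds it at any angle; it does not fall shut. Pressing its tail down (about 4 N) tips the front up; the front can then be pushed up from below, later pushed down from behind and above.
- cover_hinge (a point): Middle of the cover's hinge line (which runs along the warmer's y), at x +13 mm of the warmer, 60 mm above the worktop. A wall cabinet hangs 0.59 m above the worktop from about x = 0.62 m (world) on: keep lifts near here low, so that the arm stays clear of it.
- cover_front (a point): Middle of the front edge, top face, of the cover: a thin aluminium plate 4 mm thick, 190 mm wide, reaching 74 mm forward from the hinge over all four keys; 62 mm above the worktop when shut.
- cover_tail (a point): Middle of the rear end, top face, of the cover's ribbed tail: 130 mm wide, 28 mm long behind the hinge, 4 mm thick, 62 mm above the worktop when shut. It overhangs a ledge only 30 mm high (warmer x +20 to +53 mm), so it can be pressed down.
- key_low (a joint): Lowest-heat key. Travel of this key, m, positive down: 0 up, about 0.010 latched down, stop at 0.013. Pressing takes up to about 3 N; a key pressed past 0.011 stays down when let go and a catch inside frees whichever key was down before. Each key is sprung upward.
- key_low_top (a point): Top centre of the lowest-heat key, always at the right-hand end (y -69 mm), told apart by one low rib (5 mm x 26 mm along y, standing less than 2 mm proud) on its cap. Black flat cap 38 mm (x) by 40 mm (y); the four stand in a row at y -69, -23, +23, +69 mm, x -36 mm of the warmer, tops 50 mm above the worktop when up, about 40 mm latched down.
- key_a (a joint): The key that is latched down at the start (smooth cap; in any of the three places left of the lowest-heat key). Travel of this key, m, positive down: 0 up, about 0.010 latched down, stop at 0.013. Pressing takes up to about 3 N; a key pressed past 0.011 stays down when let go and a catch inside frees whichever key was down before. Each key is sprung upward.
- key_a_top (a point): Top centre of the key that is latched down at the start (smooth cap). Black flat cap 38 mm (x) by 40 mm (y); the four stand in a row at y -69, -23, +23, +69 mm, x -36 mm of the warmer, tops 50 mm above the worktop when up, about 40 mm latched down.
- key_b (a joint): A key that is up at the start and must stay up (smooth cap; in any of the three places left of the lowest-heat key). Travel of this key, m, positive down: 0 up, about 0.010 latched down, stop at 0.013. Pressing takes up to about 3 N; a key pressed past 0.011 stays down when let go and a catch inside frees whichever key was down before. Each key is sprung upward.
- key_b_top (a point): Top centre of a key that is up at the start and must stay up (smooth cap). Black flat cap 38 mm (x) by 40 mm (y); the four stand in a row at y -69, -23, +23, +69 mm, x -36 mm of the warmer, tops 50 mm above the worktop when up, about 40 mm latched down.
- key_c (a joint): A key that is up at the start and must stay up (smooth cap; in any of the three places left of the lowest-heat key). Travel of this key, m, positive down: 0 up, about 0.010 latched down, stop at 0.013. Pressing takes up to about 3 N; a key pressed past 0.011 stays down when let go and a catch inside frees whichever key was down before. Each key is sprung upward.
- key_c_top (a point): Top centre of a key that is up at the start and must stay up (smooth cap). Black flat cap 38 mm (x) by 40 mm (y); the four stand in a row at y -69, -23, +23, +69 mm, x -36 mm of the warmer, tops 50 mm above the worktop when up, about 40 mm latched down.
- tea_pot: Small black iron teapot with an upright hoop handle, 91 x 138 x 127 mm, standing on the warming plate. Origin under the middle of its foot.
- jar_right: Spice jar with a grey cap, 61 mm across, 102 mm high, standing to the right of the warmer. Origin at the centre of its underside.
- tin_back: Spice tin 34 x 45 x 103 mm standing behind the warmer's left part. Origin at the centre of its underside.
- jar_back: Spice jar with a pale green cap, 44 mm across, 106 mm high, standing behind the warmer's right end. Origin at the centre of its underside.
Things that resemble listed ones, but are neither listed nor needed, are in the scene too. What is shaped like the jar_back but red is not meant.

How it is judged:
By the outcome, as a careful person would: the job done as asked, in the order asked, and still so for the second after the job is handed in, with the robot touching nothing.
It also fails if it takes over 51 s, if anything falls off the work surface, if the arm or the gripper's body presses on something with over 40 N, if the wrist force passes 120 N, or if a joint passes its speed limit or range.

## Robot

A 6-joint arm with a two-finger parallel gripper is mounted at the origin on a cart in front of the work surface, level with it; the furniture and walls round the work are solid. World frame = base frame: x ahead of the robot, y to its left, z up, the work surface at z = 0. Lengths are in m, angles in rad, forces in N, time in s.
With the tool pointing down it reaches from about 0.35 to 0.975 m from the base axis. Payload 4.9 kg.
Tool frame: the origin (TCP) lies at the very end of the fingers, on their centre line; the grasp point (between the pads) lies 19 mm behind it; z points along the fingers, y is the line along which they close (so a half turn about z gives the same grasp; the last joint's range is limited). The gripper opens to 85 mm and grips with 20 to 120 N. Pads are 22 mm wide; open, the fingers measure 114 mm over their backs; the gripper's body (76 mm by 85 mm) begins 54 mm behind the grasp point. The pads swing forward as they close: fully open they stand 13 mm farther back than shut.
Start: joints at [-1.344, 0.053, 1.613, -0, 1.476, -0.119], TCP at [0.212, -0.588, 0.231] pointing down, gripper open.
Joint ranges: [-3.01, 3.01], [-1.01, 2.22], [0.06, 2.58], [-1.02, 4.17], [0.09, 2.62], [-3.14, 3.14]. Speed limits (rad/s): [2.57, 2.57, 3.14, 3.14, 3.14, 3.14].

## Interface

Orientations are given as a rotation vector (axis times angle).
In Python, from station import ctrl gives the robot as it stands.
- The arm moves only by the tool jog_arm, never from a script. Its argument "plan" is a list of rows, each a list of 7 numbers: the shift along the tool's x, y, z in units of 0.02 m (1.0 is 0.02 m), then the turn, a rotation vector about the tool's x, y, z in units of 45 degrees (1.0 is 45 degrees), then the opening, from -1 (shut) to 1 (fully open). A call has 1 to 8 rows; each row shifts and turns the commanded pose from where the row before left it, along the tool's axes as they then stand; what a row does not reach is not made up. A row lasts 1/10 s, in which the tool goes at most 50 mm and 8.59 degrees, less where a joint would pass 70% of its speed; a pose out of reach is approached as far as the arm can. A call with a number of a shift or a turn outside -1 to 1 is refused whole. A call with a gripper value outside its range is refused whole. The fingers move at their own pace and stop on an object; "grip_force" is the grip in N (left out, the last holds). Time passes only in rows, so rows that do not move let the fingers close. It gives the time, the measured TCP pose, the force, the opening and the grip force at its end, in the units of the state.
- ctrl.get_obs(): the state, without advancing time (a new reading comes with each control period).
- ctrl.get_image(name): name is "scene" or "top"; returns (picture, depth): 480x640x3 uint8, red, green, blue; 480x640 float32, m along the optical axis (not along the pixel's ray), 0 where there is no reading.
- ctrl.camera_info(name): a dict with "camera_matrix" (3x3 intrinsics, pixels), "rvec" (rotation vector, rad) and "tvec" (3), from world to camera coordinates, as OpenCV has them. Camera axes: x right, y down, z forward; pixel columns grow to the right and rows downward; lengths in m; the calibration is good to about 2 mm. A picture is of the moment at which its call begins. camera_info takes no time and is no camera call.
- ctrl.finish_job(): hands the job in; it is judged then, once.
The state is a dict: "t": time; "q": joint angles; "dq": joint speeds; "effort": joint torques, N m; "tool_pos": TCP position; "tool_rot": TCP orientation; "contact_force": force on the tool from outside, world axes, zero at the start; "wrist_torque": the same for the moment, N m; "opening": finger opening in m; "grip_force": force on a finger pad.
Only numpy, scipy, OpenCV 4.12 (cv2) and the standard library are available. Lean on these libraries where they do the work, as an engineer would, in place of code of your own. Each camera call takes 0.05 s, during which the arm holds its last target. There are 200 camera calls.

## Working session

There is one attempt and no reset: what is moved stays moved. The work goes in short steps, Python scripts to look and compute and a tool call to move; the robot and the scene stay as the last step left them, time stands still between calls to the robot, and variables do not carry over. Pictures are saved under pics/ and viewed, at most 10 in all, crops included, and the job is handed in when it is done.

Besides the shell and the picture viewer there is one more tool, called after "Call:" as name(argument=value, ...), one argument or row to a line, values as JSON. jog_arm: Moves the arm, as the interface text tells. Shifts and turns lie within -1 to 1; 1 stands for 0.02 m of shift or 45 degrees of turn. Its arguments: {"type":"object","properties":{"plan":{"type":"array"},"grip_force":{"type":"number"}},"required":["plan"]}

```bash
mkdir -p pics; ls
cat > h.py <<'E'
import numpy as np, cv2
from station import ctrl
def cam(n):
    c=ctrl.camera_info(n); return np.array(c["camera_matrix"]),cv2.Rodrigues(np.array(c["rvec"],float))[0],np.array(c["tvec"],float).ravel()
def ray(n,uv,z):
    K,R,t=cam(n); uv=np.atleast_2d(uv).astype(float)
    d=(R.T@np.linalg.inv(K)@np.c_[uv,np.ones(len(uv))].T).T; o=-R.T@t
    return o+d*((z-o[2])/d[:,2])[:,None]
def cloud(n,D):
    K,R,t=cam(n); v,u=np.mgrid[:480,:640]
    P=np.stack([(u-K[0,2])/K[0,0]*D,(v-K[1,2])/K[1,1]*D,D],-1)
    return (P-t)@R
def proj(n,p):
    K,R,t=cam(n); q=(R@np.atleast_2d(p).T).T+t; q=q@K.T; return q[:,:2]/q[:,2:]
E
python3 - <<'E'
from h import *
for n in("scene","top"):
    im,D=ctrl.get_image(n); cv2.imwrite(f"pics/{n}0.png",im[:,:,::-1]); np.save(f"pics/{n}0.npy",D)
    K,R,t=cam(n); print(n,(-R.T@t).round(3),K[0,0])
E
```

```text
pics
scene [0.6   0.558 0.824] 613.2379572387813
top [ 0.472 -0.192  1.065] 476.8611017657933
```

View pics/top0.png

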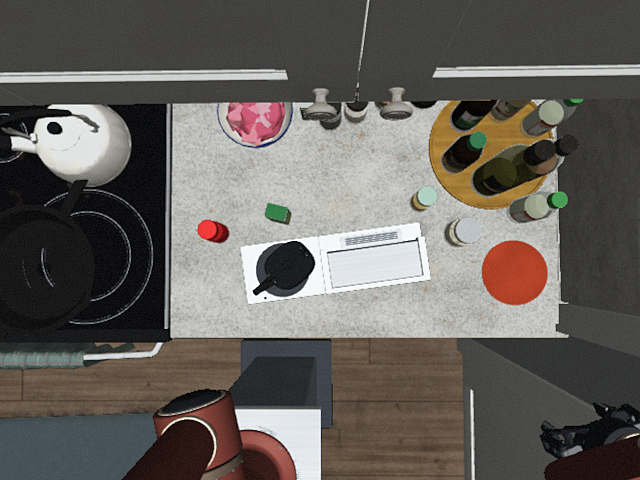

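View pics/scene0.png

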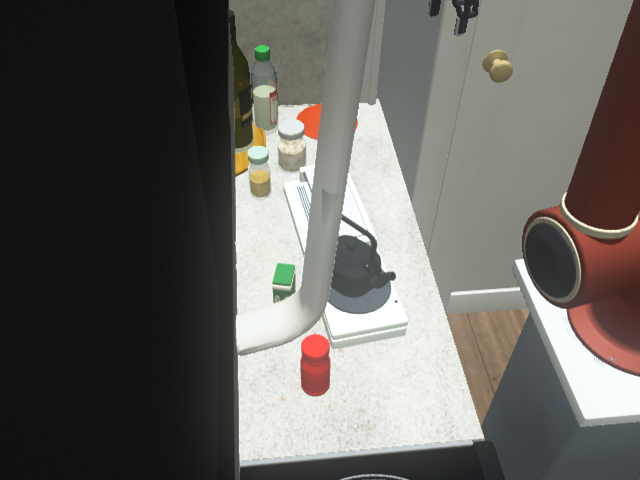

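The top view shows the warmer at about (245–430, 225–302), with the teapot on its left part. The cover is at about (327–425, 235–290) and its ribbed tail at (370, 238). The green-capped jar is at (426,197), the grey-capped jar at (463,231), the green tin at (278,213), and the red jar, a decoy, at (212,231).

Run:
```python
from h import *
im=cv2.imread("pics/top0.png"); D=np.load("pics/top0.npy"); P=cloud("top",D)
v,u=np.mgrid[:480,:640]
roi=(u>235)&(u<440)&(v>215)&(v<310)&(D>0)
m=roi&(im.min(-1)>190)&(P[...,2]>0.02)
n,l,s,c=cv2.connectedComponentsWithStats(m.astype(np.uint8)); k=1+s[1:,4].argmax(); print(s[k])
print("heights",np.histogram(P[roi][:,2],bins=np.arange(-.005,.08,.005)))
hi=roi&(P[...,2]>.056)&(P[...,2]<.068)&(u>315)
n,l,s,c=cv2.connectedComponentsWithStats(hi.astype(np.uint8)); k=1+s[1:,4].argmax(); hi=l==k
uv=np.argwhere(hi)[:,::-1]
r=cv2.minAreaRect(ray("top",uv,.062)[:,:2].astype(np.float32)*1000); print("bank top",r,cv2.boxPoints(r))
all_=roi&(P[...,2]>.03)&(P[...,2]<.07)
r=cv2.minAreaRect(P[all_][:,:2].astype(np.float32)*1000); print("warmer",r,cv2.boxPoints(r).round(1))
cv2.imwrite("pics/crop1.png",cv2.resize(im[215:310,235:475],None,fx=3.3,fy=3.3,interpolation=cv2.INTER_CUBIC))
vis=np.clip((P[215:310,235:475,2])/.08*255,0,255).astype(np.uint8)
a=cv2.imread("pics/crop1.png"); b=cv2.applyColorMap(cv2.resize(vis,None,fx=3.3,fy=3.3,interpolation=0),cv2.COLORMAP_JET); cv2.imwrite("pics/crop1.png",np.vstack([a,b[:600-a.shape[0]]]))
```

```text
[ 241  223  190   81 7247]
heights (array([3642, 4543,   66,    3,    4,   16,  445,  477,   20,  314, 1643,
        697,  673, 4151,  341,   24]), array([-0.005,  0.   ,  0.005,  0.01 ,  0.015,  0.02 ,  0.025,  0.03 ,
        0.035,  0.04 ,  0.045,  0.05 ,  0.055,  0.06 ,  0.065,  0.07 ,
        0.075]))
bank top ((477.2165222167969, -276.1634521484375), (113.67951965332031, 221.36314392089844), 7.535484790802002) [[ 406.35284 -173.89172]
 [ 435.38245 -393.34314]
 [ 548.0802  -378.43518]
 [ 519.0506  -158.98376]]
warmer ((496.5679626464844, -188.51222229003906), (175.88746643066406, 391.0941467285156), 7.588107109069824) [[ 383.6   -6.3]
 [ 435.2 -394. ]
 [ 609.6 -370.7]
 [ 557.9   16.9]]
```

View pics/crop1.png

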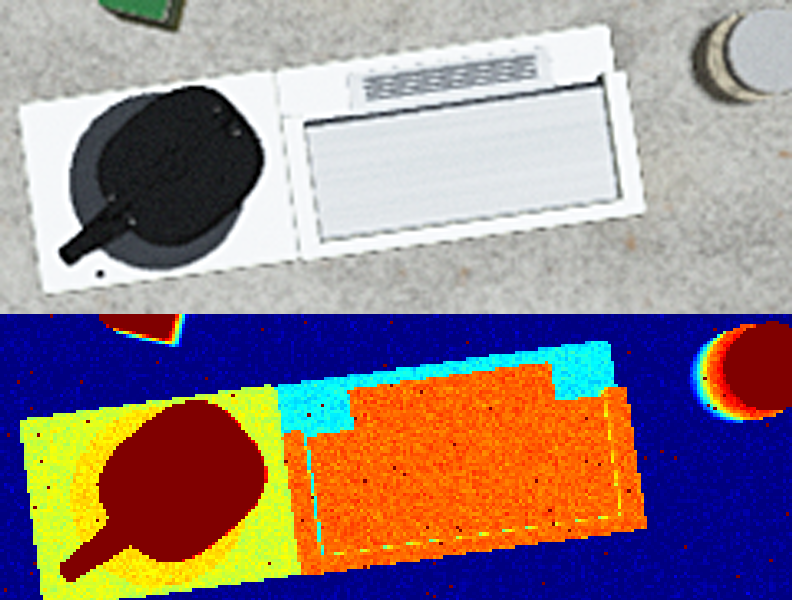

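The bank rectangle gives the warmer origin ≈ (0.4926, −0.2741) and a yaw ≈ +0.1315 rad. The tail is the ribbed piece at the rear, and the cover is flush. The rib key is at the right-hand end under the cover, so I'll confirm it once the cover is open. Next I'll work out the first move.

```bash
cat >> h.py <<'E'
O=np.array([.4926,-.2741,0]); Y=.1315
Rw=cv2.Rodrigues(np.array([0,0,Y]))[0]
def W(x,y,z): return O+Rw@(np.array([x,y,z])/1000)   # warmer mm -> world m
def toW(p): return Rw.T@(np.asarray(p)-O)*1000
def st(*targets):
    o=ctrl.get_obs(); p=np.array(o["tool_pos"]); R=cv2.Rodrigues(np.array(o["tool_rot"],float))[0]
    print("t",round(o["t"],2),"warmer mm",toW(p).round(1),"F",np.round(o["contact_force"],1),"op",round(o["opening"],3),"q",np.round(o["q"],2))
    print("tool axes in warmer\n",(Rw.T@R).round(3))
    for g in targets: print(g,"-> units",(R.T@(W(*g)-p)/.02).round(2))
    return o,p,R
E
python3 - <<'E'
from h import *
o,p,R=st((37,0,100))
for yaw in(0,90,180,-90):
    c=np.radians(yaw); T=Rw@np.array([[np.cos(c),np.sin(c),0],[np.sin(c),-np.cos(c),0],[0,0,-1]])
    print(yaw,np.degrees(cv2.Rodrigues(R.T@T)[0].ravel()).round(1))
D=np.load("pics/top0.npy");P=cloud("top",D)
for n,(u,v) in dict(green=(426,197),grey=(463,230),tin=(278,211)).items(): print(n,toW(P[v,u]).round(0))
m=(P[...,2]>.1)&(P[...,2]<.5)&(P[...,0]>.3)&(P[...,0]<.8)&(P[...,1]>-.6)&(P[...,1]<.1)
print("z max y<-.4",P[m&(P[...,1]<-.45)][:,2].max(), [ (P[m&(P[...,1]<-.4)&(P[...,0]<x)][:,2].max(initial=0)).round(2) for x in(.4,.5,.55,.6)])
E
```

```text
t 0.1 warmer mm [-319.5 -273.8  230.2] F [-0.3  0.2  0.3] op 0.085 q [-1.34  0.05  1.61  0.    1.48 -0.12]
tool axes in warmer
 [[ 0.977  0.213 -0.   ]
 [ 0.213 -0.977  0.002]
 [ 0.    -0.002 -1.   ]]
(37, 0, 100) -> units [20.33 -9.57  6.53]
0 [-0.1 -0.  12.3]
90 [ -0.1  -0.1 -77.7]
180 [   0.    -0.2 -167.7]
-90 [-1.000e-01  1.000e-01  1.023e+02]
green [  96. -117.  106.]
grey [  20. -182.  101.]
tin [109. 182. 105.]
z max y<-.4 0.3148773292797002 [np.float64(0.0), np.float64(0.0), np.float64(0.11), np.float64(0.2)]
```

Call:
jog_arm(
  plan=[
    [0,0,0,0,0,0.137,-1],
    [0,0,0,0,0,0.137,-1],
    [0.5,-1,0,0,0,0,-1],
    [0.5,-1,0,0,0,0,-1],
    [0.5,-1,0,0,0,0,-1],
    [0.5,-1,0,0,0,0,-1],
    [0.5,-1,0,0,0,0,-1],
    [0.5,-1,0,0,0,0,-1],
  ],
  grip_force=40,
)

```text
t: 0.9
tool_pos: [0.2558, -0.46, 0.2306]
tool_rot: [-3.134, -0.205, 0.0]
contact_force: [-0.5, -0.7, -0.1]
opening: -0.0001
grip_force: 0.0
```

Call:
jog_arm(
  plan=[
    [1,-1,0.3,0,0,0,-1],
    [1,-1,0.3,0,0,0,-1],
    [1,-1,0.3,0,0,0,-1],
    [1,-1,0.3,0,0,0,-1],
    [1,-1,0.3,0,0,0,-1],
    [1,-1,0.3,0,0,0,-1],
    [1,-1,0.3,0,0,0,-1],
    [1,-0.7,0.3,0,0,0,-1],
  ],
)

```text
t: 1.7
tool_pos: [0.3946, -0.2861, 0.1825]
tool_rot: [-3.134, -0.206, 0.001]
contact_force: [-1.0, 0.2, -0.3]
opening: 0.0
grip_force: 0.0
```

```bash
python3 -c "
from h import *
st((37,0,100))"
```

```text
t 1.7 warmer mm [-98.7   0.9 182.5] F [-1.   0.2 -0.3] op 0.0 q [-0.78 -0.25  1.98  0.    1.42  0.66]
tool axes in warmer
 [[ 1.    -0.    -0.   ]
 [-0.    -1.     0.001]
 [-0.    -0.001 -1.   ]]
(37, 0, 100) -> units [6.79 0.05 4.12]
```

Call:
jog_arm(
  plan=[
    [1,0,0.6,0,0,0,-1],
    [1,0,0.6,0,0,0,-1],
    [1,0,0.7,0,0,0,-1],
    [1,0,0.7,0,0,0,-1],
    [1,0,0.7,0,0,0,-1],
    [1,0,0.7,0,0,0,-1],
    [0.8,0,0.7,0,0,0,-1],
    [0,0,0.7,0,0,0,-1],
  ],
)

```text
t: 2.5
tool_pos: [0.5302, -0.2696, 0.0743]
tool_rot: [-3.135, -0.207, -0.0]
contact_force: [-0.6, 0.4, 0.2]
opening: 0.0002
grip_force: 0.0
```

Call:
jog_arm(
  plan=[
    [0,0,0.25,0,0,0,-1],
    [0,0,0.25,0,0,0,-1],
    [0,0,0.2,0,0,0,-1],
    [0,0,0.2,0,0,0,-1],
    [0,0,0.15,0,0,0,-1],
    [0,0,0.15,0,0,0,-1],
  ],
)

```text
t: 3.1
tool_pos: [0.5298, -0.2708, 0.0531]
tool_rot: [3.133, 0.204, 0.003]
contact_force: [-0.5, 0.4, 5.9]
opening: 0.0001
grip_force: 2.0
```

Call:
jog_arm(
  plan=[
    [0,0,0.15,0,0,0,-1],
    [0,0,0.15,0,0,0,-1],
    [0,0,0.15,0,0,0,-1],
    [0,0,0,0,0,0,-1],
  ],
)

```text
t: 3.5
tool_pos: [0.5295, -0.2704, 0.0423]
tool_rot: [3.134, 0.205, 0.002]
contact_force: [2.9, -1.7, 2.1]
opening: -0.0001
grip_force: 1.4
```

Run:
```python
from h import *
st((37,0,100))
im,D=ctrl.get_image("top"); P=cloud("top",D)
cv2.imwrite("pics/a1.png",im[:,:,::-1])
Q=(P[210:310,300:440].reshape(-1,3)-O)@Rw*1000
for y0 in(-80,80):
  m=(abs(Q[:,1]-y0)<10)&(Q[:,0]>-75)&(Q[:,0]<25)&(Q[:,2]>0)&(Q[:,2]<180)
  q=Q[m]; q=q[q[:,0].argsort()][::max(1,len(q)//14)]; print(q[:,[0,2]].round(0).tolist())
```

```text
t 3.5 warmer mm [37.  -1.2 42.3] F [ 2.9 -1.7  2.1] op -0.0 q [-0.6   0.17  1.82 -0.    1.15  0.84]
tool axes in warmer
 [[ 1.    -0.001  0.001]
 [-0.001 -1.    -0.001]
 [ 0.001  0.001 -1.   ]]
(37, 0, 100) -> units [ 0.   -0.06 -2.88]
[[-72.0, 58.0], [-69.0, 58.0], [-65.0, 63.0], [-62.0, 57.0], [-59.0, 35.0], [-55.0, 50.0], [-51.0, 49.0], [-47.0, 48.0], [-44.0, 48.0], [-40.0, 47.0], [-35.0, 51.0], [-31.0, 49.0], [-26.0, 121.0], [-22.0, 119.0], [-14.0, 105.0]]
[[-4.0, 90.0], [-2.0, 86.0], [-0.0, 84.0], [1.0, 82.0], [2.0, 80.0], [3.0, 81.0], [4.0, 75.0], [5.0, 76.0], [5.0, 75.0], [7.0, 72.0], [8.0, 70.0], [9.0, 70.0], [11.0, 67.0], [13.0, 63.0], [15.0, 60.0]]
```

Call:
jog_arm(
  plan=[
    [0,0,-1,0,0,0,-1],
    [0,0,-1,0,0,0,-1],
    [0,0,-1,0,0,0,-1],
    [0,0,-1,0,0,0,-1],
    [0,0,-1,0,0,0,-1],
    [-1,0,-0.2,0,0,0,-1],
    [-1,0,0,0,0,0,-1],
    [-1,0,0,0,0,0,-1],
  ],
)

```text
t: 4.35
tool_pos: [0.4682, -0.2771, 0.1452]
tool_rot: [-3.133, -0.205, 0.003]
contact_force: [-0.7, 0.4, -0.4]
opening: -0.0001
grip_force: 0.0
```

Call:
jog_arm(
  plan=[
    [-1,0,0,0,0,0,-1],
    [-0.6,0,0,0,0,0,-1],
    [0,0,0.8,0,0,0,-1],
    [0,0,0.8,0,0,0,-1],
    [0,0,0.8,0,0,0,-1],
    [0,0,0.7,0,0,0,-1],
    [0.4,0,0,0,0,0,-1],
    [0.3,0,0,0,0,0,-1],
  ],
)

```text
t: 5.15
tool_pos: [0.4524, -0.2798, 0.0837]
tool_rot: [-3.134, -0.205, 0.001]
contact_force: [-0.3, -0.0, -0.1]
opening: 0.0004
grip_force: 0.0
```

Call:
jog_arm(
  plan=[
    [0.3,0,0,0,0,0,-1],
    [0.3,0,0,0,0,0,-1],
    [0.3,0,0,0,0,0,-1],
    [0.3,0,0,0,0,0,-1],
    [0.3,0,0,0,0,0,-1],
    [0.3,0,0,0,0,0,-1],
  ],
)

```text
t: 5.75
tool_pos: [0.4939, -0.2788, 0.0943]
tool_rot: [3.125, 0.205, 0.02]
contact_force: [-1.5, 0.1, 23.8]
opening: -0.0003
grip_force: 0.0
```

```bash
cat >> h.py <<'E'
def prof(name,ys=(-75,75),lo=64):
    im,D=ctrl.get_image("top"); P=cloud("top",D); cv2.imwrite(f"pics/{name}.png",im[:,:,::-1])
    Q=(P[200:310,300:450].reshape(-1,3)-O)@Rw*1000
    for y0 in ys:
        m=(abs(Q[:,1]-y0)<14)&(Q[:,0]>-75)&(Q[:,0]<60)&(Q[:,2]>lo)&(Q[:,2]<150)
        q=Q[m]; q=q[q[:,0].argsort()][::max(1,len(q)//14)]; print(y0,q[:,[0,2]].round(0).tolist())
E
python3 -c "
from h import *
st((4,0,82)); prof('a2')"
```

```text
t 5.75 warmer mm [ 0.7 -4.8 94.3] F [-1.5  0.1 23.8] op -0.0 q [-0.65  0.03  1.87  0.    1.22  0.79]
tool axes in warmer
 [[ 1.    -0.     0.012]
 [-0.    -1.    -0.01 ]
 [ 0.012  0.01  -1.   ]]
(4, 0, 82) -> units [ 0.16 -0.25  0.61]
-75 []
75 [[-70.0, 65.0], [-66.0, 65.0], [-65.0, 65.0], [-63.0, 65.0], [10.0, 126.0], [10.0, 135.0], [10.0, 134.0], [11.0, 83.0], [11.0, 65.0], [11.0, 135.0], [11.0, 137.0], [12.0, 133.0], [12.0, 137.0], [12.0, 132.0], [12.0, 137.0], [13.0, 135.0], [13.0, 134.0], [13.0, 135.0], [13.0, 136.0], [14.0, 134.0], [14.0, 134.0]]
```

Call:
jog_arm(
  plan=[
    [-0.1,0,-0.5,0,0,0,-1],
    [0,0,-0.5,0,0,0,-1],
    [0,0,-0.3,0,0,0,-1],
    [0,0,0,0,0,0,-1],
  ],
)

```text
t: 6.2
tool_pos: [0.4859, -0.276, 0.1114]
tool_rot: [3.134, 0.205, 0.002]
contact_force: [-0.4, 0.0, -0.1]
opening: -0.0001
grip_force: 0.0
```

```bash
python3 -c "
from h import *
st((9,0,105)); prof('a3',(-85,-75,75,85))"
```

```text
t 6.2 warmer mm [ -6.9  -1.1 111.4] F [-0.4  0.  -0.1] op -0.0 q [-0.65 -0.    1.87  0.    1.27  0.79]
tool axes in warmer
 [[ 1.    -0.001  0.001]
 [-0.001 -1.    -0.001]
 [ 0.001  0.001 -1.   ]]
(9, 0, 105) -> units [ 0.79 -0.05  0.32]
-85 [[12.0, 134.0], [12.0, 133.0], [14.0, 133.0], [14.0, 137.0], [14.0, 132.0]]
-75 []
75 [[-71.0, 64.0], [-69.0, 64.0], [-65.0, 65.0], [11.0, 66.0], [11.0, 107.0], [11.0, 129.0], [11.0, 124.0], [12.0, 132.0], [12.0, 135.0], [12.0, 134.0], [13.0, 136.0], [13.0, 134.0], [14.0, 132.0], [14.0, 134.0], [14.0, 138.0], [15.0, 134.0], [15.0, 133.0]]
85 [[-71.0, 64.0], [-68.0, 65.0], [-65.0, 66.0], [11.0, 70.0], [11.0, 78.0], [11.0, 102.0], [11.0, 124.0], [12.0, 132.0], [12.0, 133.0], [12.0, 134.0], [13.0, 135.0], [13.0, 135.0], [14.0, 135.0], [14.0, 132.0], [15.0, 133.0]]
```

View pics/a3.png

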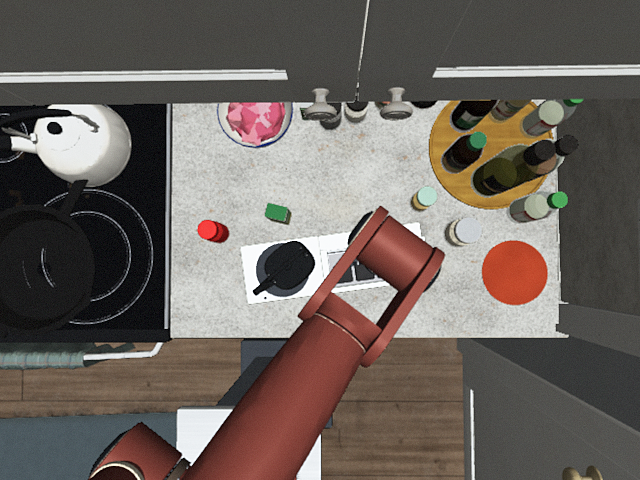

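Call:
jog_arm(
  plan=[
    [0.25,0,0,0,0,0,-1],
    [0.25,0,0,0,0,0,-1],
    [0.25,0,0,0,0,0,-1],
    [0,0,0,0,0,0,-1],
    [-0.6,0,0,0,0,0,-1],
    [-1,0.4,0,0,0,0,-1],
    [-1,1,0,0,0,0,-1],
    [-1,1,0,0,0,0,-1],
  ],
)

```text
t: 7.05
tool_pos: [0.4339, -0.331, 0.1103]
tool_rot: [3.135, 0.206, -0.0]
contact_force: [0.2, -0.1, -0.4]
opening: -0.0001
grip_force: 0.0
```

Call:
jog_arm(
  plan=[
    [-1,1,0,0,0,0,-1],
    [-1,0,0,0,0,0,-1],
    [-1,0,0,0,0,0,-1],
    [-1,0,0,0,0,0,-1],
  ],
)

```text
t: 7.45
tool_pos: [0.3569, -0.3611, 0.1102]
tool_rot: [-3.135, -0.204, 0.0]
contact_force: [0.2, -0.7, 0.1]
opening: 0.0004
grip_force: 0.0
```

Run:
```python
from h import *
st((-36,-69,60)); prof('a4',(-85,0,85))
im=cv2.imread("pics/a4.png")
print([proj("top",W(-36,y,50)).round(0).tolist() for y in(-69,-23,23,69)])
cv2.imwrite("pics/a4c.png",cv2.resize(im[215:310,310:440],None,fx=6,fy=6,interpolation=cv2.INTER_CUBIC))
D=ctrl.get_image("top")[1];P=(cloud("top",D).reshape(-1,3)-O)@Rw*1000
for y in(-69,-23,23,69):
    q=P[(abs(P[:,0]+36)<12)&(abs(P[:,1]-y)<12)&(P[:,2]<60)]; print(y,np.median(q[:,2]).round(1) if len(q) else None,len(q))
```

```text
t 7.45 warmer mm [-145.9  -68.4  110.2] F [ 0.2 -0.7  0.1] op 0.0 q [-0.94 -0.12  1.99 -0.    1.27  0.5 ]
tool axes in warmer
 [[ 1.    -0.001 -0.   ]
 [-0.001 -1.     0.   ]
 [-0.    -0.    -1.   ]]
(-36, -69, 60) -> units [5.5  0.02 2.51]
-85 [[-72.0, 65.0], [-66.0, 65.0], [12.0, 66.0], [13.0, 79.0], [14.0, 85.0], [15.0, 90.0], [16.0, 97.0], [17.0, 102.0], [18.0, 107.0], [18.0, 118.0], [19.0, 121.0], [20.0, 126.0], [21.0, 133.0], [22.0, 133.0], [23.0, 133.0], [24.0, 134.0]]
0 [[-70.0, 65.0], [12.0, 66.0], [13.0, 73.0], [14.0, 80.0], [14.0, 87.0], [15.0, 93.0], [16.0, 99.0], [17.0, 107.0], [18.0, 113.0], [19.0, 115.0], [20.0, 124.0], [20.0, 129.0], [21.0, 131.0], [22.0, 134.0], [23.0, 134.0], [24.0, 134.0]]
85 [[-71.0, 64.0], [-62.0, 65.0], [12.0, 66.0], [13.0, 75.0], [14.0, 84.0], [15.0, 88.0], [16.0, 99.0], [17.0, 104.0], [18.0, 114.0], [19.0, 125.0], [20.0, 131.0], [21.0, 132.0], [22.0, 134.0], [23.0, 132.0], [25.0, 130.0]]
[[[407.0, 265.0]], [[386.0, 268.0]], [[364.0, 271.0]], [[343.0, 274.0]]]
-69 50.6 126
-23 50.2 129
23 50.4 128
69 41.0 125
```

View pics/a4c.png

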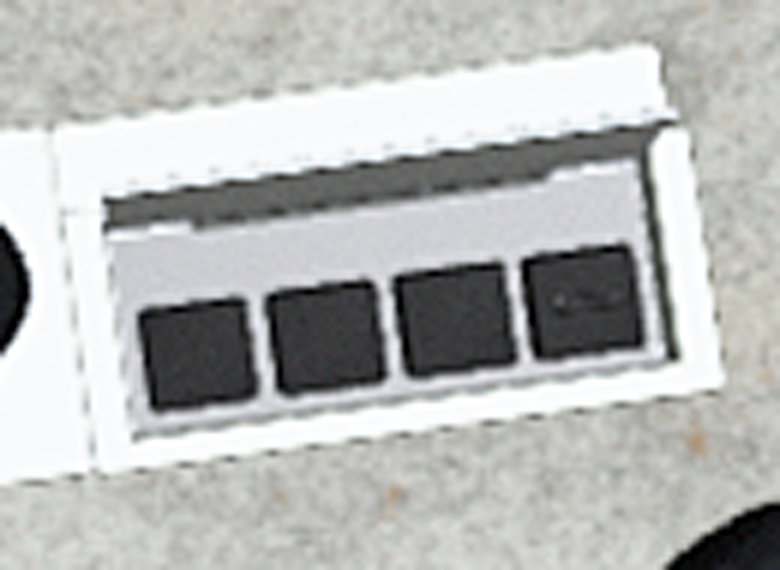

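The enlarged crop shows four keys. Only the right-hand one, at crop (583,300) and top-image (407,265), carries the rib, and it matches y −69 of the warmer, so it is the lowest-heat key. The leftmost key, at (343,274), is the latched one (41 mm high against 50 mm for the others). The cover leans back at about 1.7 rad.

Call:
jog_arm(
  plan=[
    [1,0,0,0,0,0,-1],
    [1,0,0,0,0,0,-1],
    [1,0,0,0,0,0,-1],
    [1,0,0,0,0,0,-1],
    [1,0,0,0,0,0,-1],
    [0.5,0,0.5,0,0,0,-1],
    [0,0,1,0,0,0,-1],
    [0,0,1,0,0,0,-1],
  ],
)

```text
t: 8.35
tool_pos: [0.4679, -0.3464, 0.0594]
tool_rot: [3.134, 0.206, 0.0]
contact_force: [-0.0, 0.1, 0.2]
opening: 0.0
grip_force: 0.0
```

Call:
jog_arm(
  plan=[
    [0,0,0.3,0,0,0,-1],
    [0,0,0.2,0,0,0,-1],
    [0,0,0.2,0,0,0,-1],
    [0,0,0.2,0,0,0,-1],
    [0,0,0,0,0,0,-1],
  ],
)

```text
t: 8.85
tool_pos: [0.4678, -0.3469, 0.0424]
tool_rot: [3.134, 0.205, 0.001]
contact_force: [0.3, -0.0, -0.3]
opening: 0.0004
grip_force: 0.0
```

Call:
jog_arm(
  plan=[
    [0,0,0.1,0,0,0,-1],
    [0,0,0,0,0,0,-1],
  ],
)

```text
t: 9.05
tool_pos: [0.4679, -0.347, 0.0406]
tool_rot: [3.134, 0.205, 0.001]
contact_force: [1.0, -0.0, 0.5]
opening: -0.0003
grip_force: 0.3
```

Call:
jog_arm(
  plan=[
    [0,0,0.1,0,0,0,-1],
    [0,0,0,0,0,0,-1],
  ],
)

```text
t: 9.25
tool_pos: [0.4679, -0.347, 0.0385]
tool_rot: [3.134, 0.205, 0.001]
contact_force: [-0.3, 0.4, 1.9]
opening: 0.0
grip_force: 0.8
```

Call:
jog_arm(
  plan=[
    [0,0,0.1,0,0,0,-1],
    [0,0,0,0,0,0,-1],
  ],
)

```text
t: 9.45
tool_pos: [0.4679, -0.347, 0.037]
tool_rot: [3.134, 0.205, 0.001]
contact_force: [-0.6, 0.4, 4.5]
opening: -0.0003
grip_force: 2.2
```

Call:
jog_arm(
  plan=[
    [0,0,0.05,0,0,0,-1],
    [0,0,0,0,0,0,-1],
  ],
)

```text
t: 9.65
tool_pos: [0.468, -0.347, 0.0369]
tool_rot: [3.134, 0.205, 0.0]
contact_force: [-3.1, 1.5, 9.1]
opening: 0.0002
grip_force: 4.9
```

Call:
jog_arm(
  plan=[
    [0,0,-0.5,0,0,0,-1],
    [0,0,-1,0,0,0,-1],
    [0,0,-1,0,0,0,-1],
    [-1,0,-1,0,0,0,-1],
    [-1,0,-1,0,0,0,-1],
    [-1,0,-1,0,0,0,-1],
    [-1,0,0,0,0,0,-1],
    [-1,0,0,0,0,0,-1],
  ],
)

```text
t: 10.45
tool_pos: [0.3679, -0.3598, 0.1462]
tool_rot: [3.134, 0.205, 0.001]
contact_force: [-0.2, -0.7, -0.8]
opening: -0.0003
grip_force: 0.0
```

Run:
```python
from h import *
st((50,-40,120)); prof('a5',(-85,0,85))
D=ctrl.get_image("top")[1];P=(cloud("top",D).reshape(-1,3)-O)@Rw*1000
for y in(-69,-23,23,69):
    q=P[(abs(P[:,0]+36)<12)&(abs(P[:,1]-y)<12)&(P[:,2]<60)]; print(y,np.median(q[:,2]).round(1) if len(q) else None,len(q))
```

```text
t 10.45 warmer mm [-134.9  -68.6  146.2] F [-0.2 -0.7 -0.8] op -0.0 q [-0.92 -0.15  1.95  0.    1.34  0.52]
tool axes in warmer
 [[ 1.    -0.001  0.001]
 [-0.001 -1.    -0.001]
 [ 0.001  0.001 -1.   ]]
(50, -40, 120) -> units [ 9.24 -1.44  1.31]
-85 [[-71.0, 65.0], [-15.0, 65.0], [12.0, 69.0], [13.0, 77.0], [14.0, 86.0], [15.0, 90.0], [16.0, 99.0], [17.0, 107.0], [18.0, 115.0], [19.0, 119.0], [20.0, 127.0], [21.0, 133.0], [22.0, 134.0], [23.0, 134.0], [24.0, 132.0]]
0 [[-71.0, 64.0], [-65.0, 64.0], [12.0, 71.0], [13.0, 77.0], [14.0, 81.0], [15.0, 92.0], [16.0, 99.0], [17.0, 104.0], [18.0, 111.0], [19.0, 118.0], [20.0, 118.0], [20.0, 130.0], [21.0, 131.0], [22.0, 133.0], [23.0, 134.0], [24.0, 135.0]]
85 [[-69.0, 64.0], [-64.0, 65.0], [12.0, 74.0], [13.0, 81.0], [14.0, 86.0], [15.0, 90.0], [16.0, 102.0], [17.0, 105.0], [18.0, 110.0], [19.0, 118.0], [20.0, 125.0], [20.0, 126.0], [21.0, 133.0], [22.0, 131.0], [23.0, 132.0], [24.0, 133.0]]
-69 41.0 125
-23 50.5 128
23 50.0 126
69 50.6 130
```

The ribbed key is latched at 41 mm, and the former key has popped up to 50.6 mm along with the others. Now I'll close the cover from behind.

Call:
jog_arm(
  plan=[
    [1,-0.43,-0.15,0,0,0,-1],
    [1,-0.43,-0.15,0,0,0,-1],
    [1,-0.43,-0.15,0,0,0,-1],
    [1,-0.43,-0.15,0,0,0,-1],
    [1,-0.43,0,0,0,0,-1],
    [1,-0.43,0,0,0,0,-1],
    [1,-0.43,0,0,0,0,-1],
    [1,-0.43,0,0,0,0,-1],
  ],
)

```text
t: 11.35
tool_pos: [0.5193, -0.2694, 0.1568]
tool_rot: [-3.134, -0.206, 0.0]
contact_force: [0.3, -0.6, 0.1]
opening: 0.0004
grip_force: 0.0
```

Call:
jog_arm(
  plan=[
    [1,0,0,0,0,0,-1],
    [0.3,0,0,0,0,0,-1],
    [0,0,1,0,0,0,-1],
    [0,0,1,0,0,0,-1],
    [0,0,0,0,0,0,-1],
  ],
)

```text
t: 11.85
tool_pos: [0.5417, -0.2658, 0.1134]
tool_rot: [-3.131, -0.205, 0.009]
contact_force: [0.1, -0.2, -0.2]
opening: 0.0001
grip_force: 0.0
```

```bash
python3 -c "
from h import *
st((26,0,118),(-3,0,111))"
```

```text
t 11.85 warmer mm [ 49.7   1.8 113.4] F [ 0.1 -0.2 -0.2] op 0.0 q [-0.58  0.11  1.76  0.    1.28  0.86]
tool axes in warmer
 [[ 1.    -0.001 -0.006]
 [-0.001 -1.     0.005]
 [-0.006 -0.005 -1.   ]]
(26, 0, 118) -> units [-1.19  0.09 -0.22]
(-3, 0, 111) -> units [-2.64  0.09  0.14]
```

Call:
jog_arm(
  plan=[
    [-0.6,0,0,0,0,0,-1],
    [-0.6,0,0,0,0,0,-1],
    [-0.5,0,0.1,0,0,0,-1],
    [-0.5,0,0.1,0,0,0,-1],
    [-0.45,0,0.15,0,0,0,-1],
    [-0.35,0,0.2,0,0,0,-1],
    [-0.3,0,0.25,0,0,0,-1],
  ],
)

```text
t: 12.55
tool_pos: [0.4778, -0.2761, 0.1012]
tool_rot: [3.135, 0.205, 0.0]
contact_force: [0.4, -0.1, 1.1]
opening: -0.0002
grip_force: 0.4
```

```bash
python3 -c "
from h import *
st((-25,0,91),(-34,0,62)); prof('a6',(-85,0,85))"
```

```text
t 12.55 warmer mm [-14.9   0.  101.2] F [ 0.4 -0.1  1.1] op -0.0 q [-0.66 -0.    1.9  -0.    1.25  0.78]
tool axes in warmer
 [[ 1.    -0.001  0.   ]
 [-0.001 -1.    -0.   ]
 [ 0.     0.    -1.   ]]
(-25, 0, 91) -> units [-0.5   0.    0.51]
(-34, 0, 62) -> units [-0.95  0.    1.96]
-85 [[9.0, 66.0], [11.0, 64.0], [13.0, 68.0], [14.0, 64.0]]
0 [[-69.0, 65.0], [-69.0, 64.0], [-69.0, 64.0], [-67.0, 64.0], [-67.0, 65.0], [-66.0, 64.0], [-65.0, 65.0], [-63.0, 65.0]]
85 [[-71.0, 64.0], [-28.0, 104.0], [-23.0, 98.0], [-19.0, 96.0], [-16.0, 93.0], [-13.0, 88.0], [-10.0, 86.0], [-8.0, 84.0], [-5.0, 81.0], [-3.0, 78.0], [0.0, 77.0], [3.0, 73.0], [5.0, 71.0], [8.0, 69.0], [11.0, 64.0]]
```

Cover is at about 45° and following as planned.

Call:
jog_arm(
  plan=[
    [-0.25,0,0.27,0,0,0,-1],
    [-0.25,0,0.27,0,0,0,-1],
    [-0.15,0,0.35,0,0,0,-1],
    [-0.15,0,0.35,0,0,0,-1],
    [-0.1,0,0.3,0,0,0,-1],
    [-0.05,0,0.25,0,0,0,-1],
    [0,0,0.1,0,0,0,-1],
    [0,0,0,0,0,0,-1],
  ],
)

```text
t: 13.4
tool_pos: [0.4593, -0.278, 0.0629]
tool_rot: [-3.134, -0.205, 0.001]
contact_force: [0.3, -0.1, -0.5]
opening: -0.0
grip_force: 0.0
```

Call:
jog_arm(
  plan=[
    [0,0,0.07,0,0,0,-1],
    [0,0,0.05,0,0,0,-1],
    [0,0,0,0,0,0,-1],
  ],
)

```text
t: 13.7
tool_pos: [0.4599, -0.2784, 0.062]
tool_rot: [3.135, 0.205, 0.0]
contact_force: [-2.7, 1.7, 5.0]
opening: -0.0
grip_force: 2.4
```

Call:
jog_arm(
  plan=[
    [0,0,0.05,0,0,0,-1],
    [0,0,0,0,0,0,-1],
  ],
)

```text
t: 13.9
tool_pos: [0.4599, -0.2785, 0.0619]
tool_rot: [-3.135, -0.205, 0.0]
contact_force: [-4.3, 3.4, 10.6]
opening: -0.0001
grip_force: 5.2
```

Firmly shut against its stop. I'll lift straight up, back away, and check.

Call:
jog_arm(
  plan=[
    [0,0,-0.3,0,0,0,-1],
    [0,0,-1,0,0,0,-1],
    [0,0,-1,0,0,0,-1],
    [0,0,-1,0,0,0,-1],
    [-1,0,-1,0,0,0,-1],
    [-1,0,-0.5,0,0,0,-1],
    [-1,0,0,0,0,0,-1],
    [-1,0,0,0,0,0,-1],
  ],
)

```text
t: 14.7
tool_pos: [0.3799, -0.289, 0.1568]
tool_rot: [3.133, 0.205, 0.002]
contact_force: [0.3, -0.4, -0.1]
opening: -0.0
grip_force: 0.0
```

Call:
jog_arm(
  plan=[
    [-1,0,0,0,0,0,-1],
    [-1,0,0,0,0,0,-1],
    [-0.5,0,0,0,0,0,-1],
    [0,0,0,0,0,0,-1],
  ],
)

```text
t: 15.1
tool_pos: [0.3302, -0.2954, 0.1561]
tool_rot: [3.135, 0.203, 0.001]
contact_force: [-0.2, 0.6, -0.4]
opening: -0.0002
grip_force: 0.0
```

Run:
```python
from h import *
st()
im,D=ctrl.get_image("top");P=(cloud("top",D).reshape(-1,3)-O)@Rw*1000
for x in(-58,-45,-25,0,30,39):
  for y in (-40,40):
    q=P[(abs(P[:,0]-x)<4)&(abs(P[:,1]-y)<40)&(abs(P[:,1])<(90 if x<20 else 60))&(P[:,2]<150)]; print(x,y,np.median(q[:,2]).round(1),len(q),end="; ")
D0=np.load("pics/top0.npy")
cv2.imwrite("pics/end.png",cv2.resize(im[180:320,220:500,::-1],None,fx=2.8,fy=2.8,interpolation=cv2.INTER_CUBIC))
```

```text
t 15.1 warmer mm [-163.8    0.2  156.1] F [-0.2  0.6 -0.4] op -0.0 q [-0.9  -0.35  2.1   0.    1.39  0.54]
tool axes in warmer
 [[ 1.    -0.002  0.   ]
 [-0.002 -1.    -0.   ]
 [ 0.     0.    -1.   ]]
-58 -40 62.4 126; -58 40 61.9 128; -45 -40 62.4 148; -45 40 62.4 145; -25 -40 62.0 147; -25 40 62.0 144; 0 -40 62.4 144; 0 40 62.3 145; 30 -40 62.4 108; 30 40 62.2 110; 39 -40 62.3 85; 39 40 62.1 85;
```

View pics/end.png

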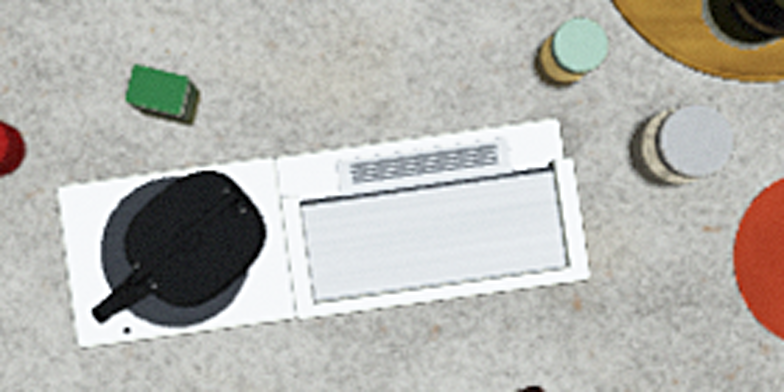

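The final crop shows the cover flat and flush at 62 mm, at crop (300–570, 165–300). The teapot, jars and tin are where they stood, and the arm is clear.

```bash
python3 -c "
from station import ctrl
print(ctrl.finish_job())"
```

```text
the job is handed in; nothing more can be done
None
```

The lowest-heat key is latched down, the key that was down before has popped up, and the cover is shut flat again; the teapot, jars and tin look unmoved, and I handed the job in at about 15 s.

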